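# Reset the faulted battery tester through its finger well

## Task

On the workshop bench, the battery tester with the red light bar needs resetting: with closed fingertips push its dust shutter fully open by the upright tab, reach into the well and press the sunken yellow reset key right down for a moment, then push the shutter fully shut again over the well. Only touch and push: do not grip the tab, and do not lift or shove the tester out of its place. Leave the tester with the green light bar, the jar, the tin and the wrench alone.

Things in the scene. Friction and masses are not known exactly. Their poses are not given: they have to be found in the camera images.
- fault_tester: the tester to reset: loose grey box, 200 (its x) x 120 (y) x 60 mm high, about 1.5 kg, on rubber feet; the two differ only in the light bar, here RED: 16 x 80 mm, 5 mm high, across the top at its x = +85 mm. Origin: centre of underside; z up; +x toward the light bar, away from the robot. Two black rails 6 mm wide and high run along its top at y = +-37 mm
- fault_well (a point): centre of the mouth of the round finger well sunk in the tester's top face (z = 60 mm), at the tester's (x, y) = (-50, 0) mm: 50 mm diameter, floor 38 mm down, reset key standing in its middle; hidden under the shutter when that is shut
- fault_shutter (a joint): aluminium dust shutter, 62 (x) x 66 (y) x 4 mm, sliding on the tester's top along its x (shutter's top at the tester's z = 64 mm). 0 m = fully shut, right over the well; 0.06 m = fully open, slid toward the light bar, well free. About 1 N of friction; stays where it is left; hard stops at both ends
- fault_tab (a point): centre of the top edge of the upright black tab on the shutter; it moves with the shutter. Tab: 8 mm thick (x) x 44 mm wide (y), rising 20 mm above the shutter to z = 84 mm of the tester. Tab centre lies at the tester's x = -27 mm when shut, +33 mm when open
- fault_tab_near: half of that tab, 4 mm thick, the face on the well's side (pushed to open); origin at the middle of its foot
- fault_tab_far: the other half of the tab, 4 mm thick, the face on the light bar's side (pushed to shut); origin at the middle of its foot
- fault_key (a joint): sunken sprung round yellow reset key: 0 m = up, 0.005 m = fully down; moves straight down, 1.5 N to start, 5 N to bottom; springs back
- fault_key_top (a point): centre of the reset key's top face, 26 mm in diameter, on the well's axis, 24 mm below the tester's top face when up
- good_tester: the other tester, to be left alone: loose grey box, 200 (its x) x 120 (y) x 60 mm high, about 1.5 kg, on rubber feet; the two differ only in the light bar, here GREEN: 16 x 80 mm, 5 mm high, across the top at its x = +85 mm. Origin: centre of underside; z up; +x toward the light bar, away from the robot. Two black rails 6 mm wide and high run along its top at y = +-37 mm
- good_well (a point): centre of the mouth of the round finger well sunk in the tester's top face (z = 60 mm), at the tester's (x, y) = (-50, 0) mm: 50 mm diameter, floor 38 mm down, reset key standing in its middle; hidden under the shutter when that is shut
- good_shutter (a joint): aluminium dust shutter, 62 (x) x 66 (y) x 4 mm, sliding on the tester's top along its x (shutter's top at the tester's z = 64 mm). 0 m = fully shut, right over the well; 0.06 m = fully open, slid toward the light bar, well free. About 1 N of friction; stays where it is left; hard stops at both ends
- good_tab (a point): centre of the top edge of the upright black tab on the shutter; it moves with the shutter. Tab: 8 mm thick (x) x 44 mm wide (y), rising 20 mm above the shutter to z = 84 mm of the tester. Tab centre lies at the tester's x = -27 mm when shut, +33 mm when open
- good_tab_near: half of that tab, 4 mm thick, the face on the well's side (pushed to open); origin at the middle of its foot
- good_tab_far: the other half of the tab, 4 mm thick, the face on the light bar's side (pushed to shut); origin at the middle of its foot
- good_key (a joint): sunken sprung round yellow reset key: 0 m = up, 0.005 m = fully down; moves straight down, 1.5 N to start, 5 N to bottom; springs back
- good_key_top (a point): centre of the reset key's top face, 26 mm in diameter, on the well's axis, 24 mm below the tester's top face when up
- jar: small glass jar with steel lid, 44 mm diameter, 70 mm tall, standing loose; origin at centre of its underside
- tin: blue tin, 70 mm diameter, 60 mm tall, standing loose; origin at centre of its underside
- wrench: steel wrench, 180 mm long, lying loose on the bench along its x; origin under its middle
Mind the look-alikes: they are no part of the job. What is shaped like the fault_tester but orange or turquoise is not meant.

How it is judged (in metres and radians):
On the way, in this order (a step that is already met when the one before it is completed fails the run):
1. the red-lit tester's shutter is pushed open (at least 52 of 60 mm) (value of joint fault_shutter above 0.052 m), for 0.1 s.
2. its sunken reset key is pressed down (at least 4 of 5 mm) for a moment (value of joint fault_key above 0.004 m), for 0.2 s.
3. the key is up and the shutter is shut again (within 4 mm) (value of joint fault_shutter below 0.004 m and value of joint fault_key below 0.001 m), for 0.2 s.
At the end, for the whole second after the job is handed in: The red-lit tester's shutter is back within 4 mm of shut and its key is up; the tester is level, at rest and within 30 mm of where it stood; the green-lit tester is within 20 mm of its place with its shutter shut (within 6 mm) and key up; jar, tin and wrench are within 30 mm of their places (all of step 3 and distance of each of fault_tester, jar, tin, wrench from where it was at the start of the episode below 0.03 m and angle between fault_tester's own z axis and vertical below 0.05 rad and distance of good_tester from where it was at the start of the episode below 0.02 m and value of joint good_shutter below 0.006 m and value of joint good_key below 0.001 m and linear speed of fault_tester below 0.01 m/s); the robot touches nothing.
It fails at once if the red-lit tester is lifted (12 mm), tipped (0.15 rad) or shoved (30 mm) (height (world z) of fault_tester above 0.012 m or angle between fault_tester's own z axis and vertical above 0.15 rad or distance of fault_tester from where it was at the start of the episode above 0.03 m).
It fails at once if the tab is gripped: both its faces are loaded by the fingers at once (over 3 N each) (contact force between the fingers and fault_tab_near above 3 N and contact force between the fingers and fault_tab_far above 3 N).
It fails at once if the green-lit tester is moved (20 mm), its shutter opened (6 mm) or its key pressed (distance of good_tester from where it was at the start of the episode above 0.02 m or value of joint good_shutter above 0.006 m or value of joint good_key above 0.002 m).
It fails at once if the jar, tin or wrench is moved or lifted (over 30 mm) (distance of any of jar, tin, wrench from where it was at the start of the episode above 0.03 m).
It also fails if it takes over 53 s, if anything falls off the work surface, if the arm or the gripper's body presses on something with over 40 N, if the wrist force passes 120 N, or if a joint passes its speed limit or range.

## Robot

A 6-joint arm with a two-finger parallel gripper is mounted at the origin on the work surface. World frame = base frame: x ahead of the robot, y to its left, z up, the work surface at z = 0. Lengths are in m, angles in degrees, forces in N, time in s.
With the tool pointing down it reaches from about 0.375 to 0.9 m from the base axis. Payload 3.1 kg.
Tool frame: the origin (TCP) lies midway between the tips of the shut fingers; the grasp point (between the pads) lies bot.hold_point_z behind it (bot.hold_point_z is the distance from the TCP to the grasp point, in m); z points along the fingers, y is the direction in which the jaws open and shut (so a half turn about z gives the same grasp; the last joint's range is limited). The gripper opens to 87 mm and grips with 3 to 60 N. Pads are 19 mm wide; open, the fingers measure 117 mm over their backs; the gripper's body (75 mm by 190 mm) begins 51 mm behind the grasp point.
Start: joints at [64.658, 30.224, 82.088, -0, 67.689, -10.227], TCP at [0.163, 0.603, 0.223] pointing down, gripper open.
Joint ranges: [-176.69, 176.69], [-43.24, 126.21], [12.49, 139.97], [-82, 262], [0, 151.66], [-163.58, 163.58]. Speed limits (degrees/s): [159.86, 159.86, 180, 180, 180, 180].

## Interface

Orientations are given as a 3x3 rotation matrix whose columns are the frame's x, y, z axes.
In Python, from rig import bot, vision, hand_in gives the robot as it stands. The module is installed in compiled form; this text tells all that it offers.
- The arm moves only by the shell command python3 -m handwheel 'ROWS'. ROWS is JSON, a list of rows, each an object of numbers: "hand": the gripper's target within -1 to 1 (fully open at 1, half-way at 0, shut at -1); "dx", "dy", "dz": the shift along the world's x, y, z in cm; "wx", "wy", "wz": the turn, a rotation vector about the world's x, y, z in rad. In form: [{"hand": .., "dx": .., "dy": .., "dz": .., "wx": .., "wy": .., "wz": ..}, ...]. A call has 1 to 10 rows; each row shifts and turns the commanded pose from where the row before left it; what a row does not reach is not made up. A row lasts 1/10 s, in which the tool goes at most 50 mm and 8.59 degrees, less where a joint would pass 70% of its speed; a pose out of reach is approached as far as the arm can. A call with a gripper value outside its range is refused whole. The fingers move at their own pace and stop on an object; the grip force is fixed at half the most. Time passes only in rows, so rows that do not move let the fingers close. It gives the time, the measured TCP pose, the force and the opening at its end, in the units of the state.
- bot.read_state(): the state, without advancing time (a new reading comes with each control period).
- vision.capture(name): name is "side" or "top" or "wrist"; returns (picture, depth): 420x560x3 uint8, red, green, blue; 420x560 float32, m along the optical axis (not along the pixel's ray), 0 where there is no reading.
- vision.get_calibration(name): a dict with "fx", "fy", "cx", "cy" (pixels), "rvec" (rotation vector, rad) and "tvec" (3), from world to camera coordinates, as OpenCV has them. Camera axes: x right, y down, z forward; pixel columns grow to the right and rows downward; lengths in m; the calibration is good to about 2 mm. A picture is of the moment at which its call begins: read the wrist's pose just before it. get_calibration takes no time and is no camera call; for the wrist camera it gives the pose at the moment of the call.
- hand_in(): hands the job in, once; it reports no verdict.
The state is a dict: "time_s": time; "joint_positions": joint angles; "qvel": joint speeds; "tau": joint torques, N m; "position": TCP position; "tcp_rot": TCP orientation; "force": force on the tool from outside, world axes, zero at the start; "moment": the same for the moment, N m; "opening": opening from 0.0 (shut) to 1.0 (fully open).
Only numpy, scipy, OpenCV 4.12 (cv2) and the standard library are available. Lean on these libraries where they do the work, as an engineer would, in place of code of your own. Each camera call takes 0.05 s, during which the arm holds its last target.

## Working session

There is one attempt and no reset: what is moved stays moved. The work goes in short steps, Python scripts to look and compute and a shell command to move; the robot and the scene stay as the last step left them, time stands still between calls to the robot, and variables do not carry over. Pictures are saved under pics/ and viewed, and the job is handed in when it is done.

```bash
mkdir -p pics; python3 - <<'E'
from rig import bot, vision
import cv2, numpy as np
for n in ("top","side"):
    p,d=vision.capture(n); cv2.imwrite(f"pics/{n}0.png",p[:,:,::-1]); np.savez(f"{n}0.npz",p=p,d=d)
    print(n,vision.get_calibration(n))
s=bot.read_state(); print(s, bot.hold_point_z)
E
```

```text
top {'fx': 428.0614238981625, 'fy': 428.0614238981625, 'cx': 277.28217557905657, 'cy': 207.5338195923126, 'rvec': array([ 2.14742354, -2.19700546,  0.08564191]), 'tvec': array([0.01417021, 0.56689816, 1.12428127])}
side {'fx': 451.56728876074703, 'fy': 451.56728876074703, 'cx': 282.91612449979414, 'cy': 218.7339447239954, 'rvec': array([ 0.41734432, -2.62039037,  1.41533656]), 'tvec': array([0.54004839, 0.17438887, 0.96084744])}
{'time_s': 0.1, 'joint_positions': array([ 6.46556874e+01,  3.02718735e+01,  8.21471412e+01,  5.10399668e-04,
        6.76913124e+01, -1.02269126e+01]), 'qvel': array([ 0.00365921, -0.0451739 , -0.23177224, -0.0538146 ,  0.01752671,
       -0.08329567]), 'tau': array([ 2.15962723e-04, -4.40987027e+01, -1.77151483e+01,  6.34977221e-02,
        5.33646403e-02, -4.65143648e-05]), 'position': array([0.16268152, 0.60278481, 0.22169901]), 'tcp_rot': array([[-9.65392445e-01,  2.60800183e-01, -8.31702060e-04],
       [ 2.60801274e-01,  9.65390946e-01, -1.73671002e-03],
       [ 3.49983348e-04, -1.89351569e-03, -9.99998146e-01]]), 'force': array([-0.881145  , -0.73890151,  0.07607861]), 'moment': array([-0.01982236, -0.01503523,  0.02206109]), 'opening': 1.0030941351493938} 0.0187
```

View pics/top0.png

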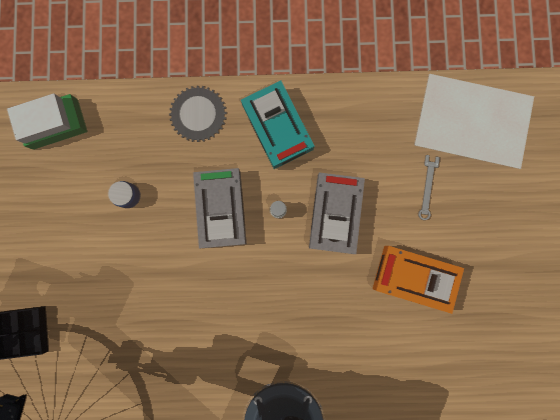

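View pics/side0.png

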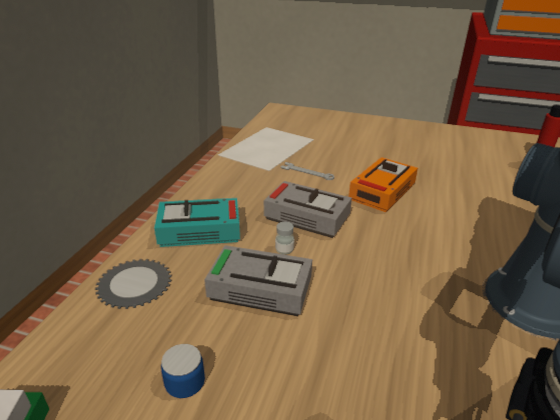

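The red-lit tester is in the top view around (337,212), with the light bar at (341,181) and the tab at (338,218). The jar is at (278,210), the green tester at (220,208) and the wrench at (430,188). I'll fit the pose and zoom in.

```bash
cat > h.py <<'E'
import numpy as np, cv2
from rig import bot, vision
def T(c):
    R=cv2.Rodrigues(np.array(c["rvec"]))[0]; return R,np.array(c["tvec"])
def cloud(c,d):
    R,t=T(c); v,u=np.mgrid[0:d.shape[0],0:d.shape[1]]
    P=np.stack([(u-c["cx"])/c["fx"]*d,(v-c["cy"])/c["fy"]*d,d],-1)
    return (P-t)@R
def proj(c,X):
    K=np.array([[c["fx"],0,c["cx"]],[0,c["fy"],c["cy"]],[0,0,1.]])
    return cv2.projectPoints(np.array(X,float),np.array(c["rvec"]),np.array(c["tvec"]),K,None)[0][:,0]
E
python3 - <<'E'
from h import *
z=np.load("top0.npz");p,d=z["p"],z["d"];c=vision.get_calibration("top")
W=cloud(c,d)
cv2.imwrite("pics/zoom0.png",cv2.resize(p[160:265,185:380,::-1],None,fx=4,fy=4,interpolation=cv2.INTER_CUBIC))
for nm,u0,u1 in(("fault",300,375),("good",185,255)):
    m=np.zeros(d.shape,bool);m[160:262,u0:u1]=1
    m&=(d>0)&(W[...,2]>.05)&(W[...,2]<.075)
    lab=cv2.connectedComponentsWithStats(m.astype(np.uint8))
    k=1+np.argmax(lab[2][1:,4]);m=lab[1]==k
    pts=W[m][:,:2].astype(np.float32);r=cv2.minAreaRect(pts);print(nm,r,np.median(W[m][:,2]),m.sum())
hsv=cv2.cvtColor(p,cv2.COLOR_RGB2HSV)
red=((hsv[...,0]<6)|(hsv[...,0]>174))&(hsv[...,1]>150)&(hsv[...,2]>80)
red[:165]=0;red[200:]=0;red[:,:310]=0;red[:,372:]=0
P=W[red&(d>0)];print("bar",np.median(P,0),red.sum())
E
```

```text
fault ((0.5473427772521973, -0.15438081324100494), (0.12071827054023743, 0.2002003937959671), 81.38557434082031) 0.06063357492036705 3483
good ((0.5679179430007935, 0.1545153111219406), (0.20036135613918304, 0.12139880657196045), 3.961693286895752) 0.060575902226854494 3466
bar [ 0.63096724 -0.16612906  0.06488455] 192
```

View pics/zoom0.png

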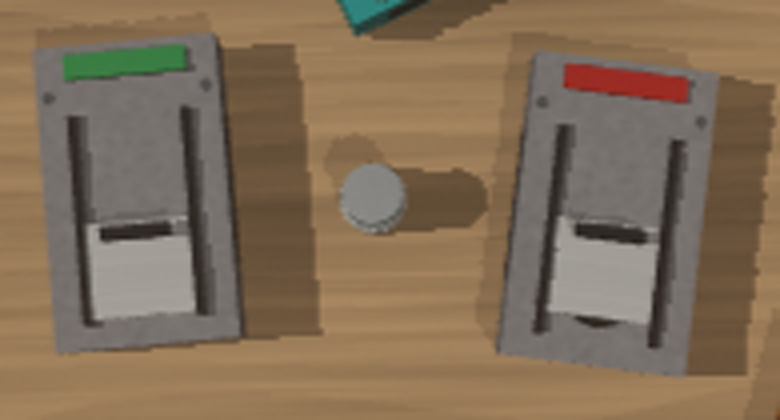

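```bash
cat >> h.py <<'E'
O=np.array([.5473,-.1544]);YAW=np.radians(-8.3)
RR=np.array([[np.cos(YAW),-np.sin(YAW)],[np.sin(YAW),np.cos(YAW)]])
def w(x,y=0): return O+RR@np.array([x,y])/1000
def loc(p): return RR.T@(np.array(p)[:2]-O)*1000
def st():
    s=bot.read_state();R=s["tcp_rot"];a=np.degrees(np.arctan2(-R[1,0],-R[0,0]))
    print("t%.2f"%s["time_s"],"loc",loc(s["position"]).round(1),"z",(s["position"][2]*1000).round(1),"yaw%.2f"%a,"tilt",R[:2,2].round(4),"F",s["force"].round(1),"op%.2f"%s["opening"])
    return s
def to(x,y,z):
    s=bot.read_state();p=s["position"];q=w(x,y);print("delta cm",((np.r_[q,z/1000]-p)*100).round(2))
E
python3 - <<'E'
from h import *
z=np.load("top0.npz");p,d=z["p"],z["d"];c=vision.get_calibration("top");W=cloud(c,d)
L=(W[...,:2]-O)@RR*1000
m=(d>0)&(abs(L[...,0])<70)&(abs(L[...,1])<30)
t=m&(W[...,2]>.076);print("tab",L[t].min(0),L[t].max(0),np.median(L[t],0),np.median(W[t][:,2]),t.sum())
# jar/others heights
for r in range(210,248):
    q=(int(r),337); print(r,L[q].round(1),round(W[q][2]*1000,1),p[q])
print("well",w(-50));st();to(-54,0,150)
E
```

```text
tab [-19.1780855  -21.38302023] [-10.92036601  22.30362942] [-15.27356066   1.78516304] 0.08296310347284441 60
210 [6.4 1.5] 60.9 [119 113 111]
211 [4.1 0.9] 58.2 [120 113 110]
212 [1.3 0.9] 60.4 [118 112 109]
213 [-0.9  0.1] 56.5 [117 112 108]
214 [-3.9  0.3] 60.7 [105  99  96]
215 [-6.2 -0.3] 57.8 [113 109 104]
216 [-10.9   2.4] 83.1 [72 67 64]
217 [-13.4   2.1] 82.3 [49 43 41]
218 [-15.8   1.6] 81.0 [48 42 39]
219 [-18.7   1.9] 85.9 [47 40 36]
220 [-19.7  -0.9] 65.1 [127 123 117]
221 [-22.3  -1.1] 65.5 [159 155 149]
222 [-24.7  -1.6] 63.7 [162 157 151]
223 [-27.3  -1.9] 63.8 [161 157 150]
224 [-29.8  -2.4] 61.7 [161 157 150]
225 [-32.5  -2.5] 63.7 [163 159 152]
226 [-35.   -2.7] 63.9 [161 157 150]
227 [-37.6  -3. ] 63.6 [160 156 149]
228 [-40.2  -3.1] 65.2 [160 156 149]
229 [-42.9  -3.2] 67.2 [160 156 149]
230 [-45.3  -3.7] 65.1 [159 155 148]
231 [-47.8  -4.2] 63.2 [161 156 150]
232 [-50.5  -4.1] 66.4 [162 157 150]
233 [-53.   -4.6] 64.7 [161 155 150]
234 [-55.6  -4.8] 65.0 [163 159 152]
235 [-58.1  -5.3] 63.6 [162 157 152]
236 [-60.7  -5.3] 65.6 [161 157 150]
237 [-63.2  -5.6] 65.6 [163 158 152]
238 [-65.7  -6.4] 61.8 [164 159 153]
239 [-68.3  -6.1] 66.2 [141 137 132]
240 [-69.7 -12. ] 22.3 [54 47 42]
241 [-72.9  -9.4] 44.6 [81 75 71]
242 [-75.9  -7.6] 60.9 [116 111 106]
243 [-78.4  -8.3] 58.2 [119 113 109]
244 [-80.9  -8.4] 58.9 [118 112 108]
245 [-83.5  -8.3] 62.6 [118 112 108]
246 [-86.   -9.2] 57.8 [120 113 109]
247 [-88.6  -9.3] 58.6 [120 113 110]
well [ 0.49782371 -0.14718219]
t0.10 loc [-489.9  693.7] z 221.7 yaw-15.12 tilt [-0.0008 -0.0017] F [-0.9 -0.7  0.1] op1.00
delta cm [ 33.12 -74.94  -7.17]
```

The shutter starts about 12 mm open, with the tab at local x = -15. I'll close the fingers and move over.

```bash
python3 -m handwheel '[{"hand":-1,"dx":2.5,"dy":-3.5},{"hand":-1,"dx":3,"dy":-3.8,"wz":0.06},{"hand":-1,"dx":3,"dy":-3.8,"wz":0.06},{"hand":-1,"dx":3,"dy":-3.8},{"hand":-1,"dx":3,"dy":-3.8},{"hand":-1,"dx":3,"dy":-3.8},{"hand":-1,"dx":3,"dy":-3.8},{"hand":-1,"dx":3,"dy":-3.8},{"hand":-1,"dx":3,"dy":-3.8},{"hand":-1,"dx":3,"dy":-3.8}]'
python3 -c "
from h import *
st();to(-47,0,110)"
```

```text
t0.10 loc [-489.9  693.7] z 221.7 yaw-15.12 tilt [-0.0008 -0.0017] F [-0.9 -0.7  0.1] op1.00
delta cm [ 33.81 -75.04 -11.17]invalid input
```

```bash
python3 -m handwheel '[{"hand":-1,"dx":2.5,"dy":-3.5,"dz":0,"wx":0,"wy":0,"wz":0},{"hand":-1,"dx":3,"dy":-3.8,"dz":0,"wx":0,"wy":0,"wz":0.06},{"hand":-1,"dx":3,"dy":-3.8,"dz":0,"wx":0,"wy":0,"wz":0.06},{"hand":-1,"dx":3,"dy":-3.8,"dz":0,"wx":0,"wy":0,"wz":0},{"hand":-1,"dx":3,"dy":-3.8,"dz":0,"wx":0,"wy":0,"wz":0},{"hand":-1,"dx":3,"dy":-3.8,"dz":0,"wx":0,"wy":0,"wz":0},{"hand":-1,"dx":3,"dy":-3.8,"dz":0,"wx":0,"wy":0,"wz":0},{"hand":-1,"dx":3,"dy":-3.8,"dz":0,"wx":0,"wy":0,"wz":0}]'
python3 -c "
from h import *
st();to(-47,0,110)"
```

```text
time_s: 0.9
position: [0.3986, 0.3006, 0.2224]
tcp_rot: [[-0.99, 0.143, -0.0], [0.143, 0.99, -0.0], [0.0, -0.0, -1.0]]
force: [1.6, 0.7, -1.1]
opening: 0.354
t0.90 loc [-212.8  428.8] z 222.4 yaw-8.23 tilt [-0.0004 -0.0001] F [ 1.6  0.7 -1.1] op0.35
delta cm [ 10.22 -44.82 -11.24]
```

```bash
python3 -m handwheel '[{"hand":-1,"dx":1,"dy":-4.5,"dz":0,"wx":0,"wy":0,"wz":0},{"hand":-1,"dx":1,"dy":-4.5,"dz":0,"wx":0,"wy":0,"wz":0},{"hand":-1,"dx":1,"dy":-4.5,"dz":0,"wx":0,"wy":0,"wz":0},{"hand":-1,"dx":1,"dy":-4.5,"dz":0,"wx":0,"wy":0,"wz":0},{"hand":-1,"dx":1,"dy":-4.5,"dz":0,"wx":0,"wy":0,"wz":0},{"hand":-1,"dx":1,"dy":-4.5,"dz":-1,"wx":0,"wy":0,"wz":0},{"hand":-1,"dx":1,"dy":-4.5,"dz":-1,"wx":0,"wy":0,"wz":0},{"hand":-1,"dx":1,"dy":-4.5,"dz":-1,"wx":0,"wy":0,"wz":0},{"hand":-1,"dx":1.2,"dy":-4.5,"dz":-1,"wx":0,"wy":0,"wz":0},{"hand":-1,"dx":1,"dy":-4.3,"dz":-1,"wx":0,"wy":0,"wz":0}]'
python3 - <<'E'
from h import *
s=st();to(-47,0,110)
c=vision.get_calibration("wrist");p,d=vision.capture("wrist")
cv2.imwrite("pics/w1.png",p[:,:,::-1]);np.savez("w1.npz",p=p,d=d,**{k:np.array(v) for k,v in c.items()})
c2=vision.get_calibration("wrist");st()
R,t=T(c);print("cam pos",-R.T@t, "ax",R[2])
E
```

```text
time_s: 1.9
position: [0.5001, -0.1477, 0.1719]
tcp_rot: [[-0.99, 0.144, -0.0], [0.144, 0.99, 0.0], [0.0, 0.0, -1.0]]
force: [0.6, -0.2, -0.1]
opening: 0.007
t1.90 loc [-47.7  -0.2] z 171.9 yaw-8.28 tilt [-0.      0.0001] F [ 0.6 -0.2 -0.1] op0.01
delta cm [ 0.07  0.01 -6.19]
t1.95 loc [-43.9  -6.9] z 170.9 yaw-8.44 tilt [ 0.0033 -0.0059] F [ 2.2 -4.1 -0.2] op0.01
cam pos [ 0.43532056 -0.13913049  0.33444739] ax [ 0.23737995 -0.03385291 -0.97082683]
```

View pics/w1.png

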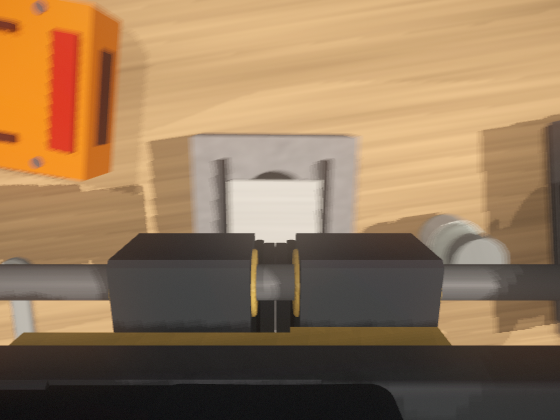

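Wrist view: the tester's near end is at row 135, columns 193–356, roughly centred on the fingers. The crescent of well at (275,175) shows the shutter is partly open. The arm was still swinging, so I'll descend gently.

```bash
python3 -m handwheel '[{"hand":-1,"dx":0,"dy":0,"dz":-1.5,"wx":0,"wy":0,"wz":0},{"hand":-1,"dx":0,"dy":0,"dz":-2,"wx":0,"wy":0,"wz":0},{"hand":-1,"dx":0,"dy":0,"dz":-2,"wx":0,"wy":0,"wz":0},{"hand":-1,"dx":0,"dy":0,"dz":-1.5,"wx":0,"wy":0,"wz":0},{"hand":-1,"dx":0,"dy":0,"dz":-1.0,"wx":0,"wy":0,"wz":0},{"hand":-1,"dx":0,"dy":0,"dz":-0.7,"wx":0,"wy":0,"wz":0},{"hand":-1,"dx":0,"dy":0,"dz":0,"wx":0,"wy":0,"wz":0},{"hand":-1,"dx":0,"dy":0,"dz":0,"wx":0,"wy":0,"wz":0},{"hand":-1,"dx":0,"dy":0,"dz":0,"wx":0,"wy":0,"wz":0},{"hand":-1,"dx":0,"dy":0,"dz":0,"wx":0,"wy":0,"wz":0}]'
python3 - <<'E'
from h import *
s=st();to(-47,0,71)
c=vision.get_calibration("wrist");p,d=vision.capture("wrist")
cv2.imwrite("pics/w2.png",p[:,:,::-1])
W=cloud(c,d);L=np.dstack([(W[...,:2]-O)@RR*1000,W[...,2]*1000])
m=(d>0)&(abs(L[...,2]-60)<4)&(L[...,0]<-82)&(L[...,0]>-115)&(abs(L[...,1])<75)
print(L[m].min(0),L[m].max(0),np.percentile(L[m][:,1],[1,99]),np.percentile(L[m][:,0],[1]))
st()
t,dt=vision.capture("top")
W=cloud(vision.get_calibration("top"),dt)
cv2.imwrite("pics/t2.png",t[:,:,::-1])
E
```

```text
time_s: 2.95
position: [0.5003, -0.1458, 0.0862]
tcp_rot: [[-0.99, 0.143, 0.001], [0.143, 0.99, -0.001], [-0.001, -0.0, -1.0]]
force: [-0.0, 0.8, 0.3]
opening: 0.009
t2.95 loc [-47.7   1.7] z 86.2 yaw-8.23 tilt [ 0.0012 -0.0007] F [-0.   0.8  0.3] op0.01
delta cm [ 0.04 -0.18 -1.52]
[-100.60425166  -58.79724993   56.03791841] [-82.01723193  61.68072159  63.90937256] [-57.41638337  60.21775636] [-100.19861358]
t3.00 loc [-47.8   1.7] z 86.1 yaw-8.24 tilt [ 0.0011 -0.0006] F [-0.7  0.   0.5] op0.01
```

View pics/w2.png

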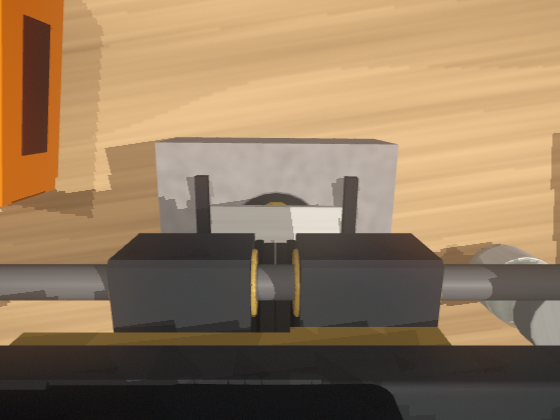

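Wrist view agrees with the pose fit to about 1.5 mm (near edge at row 143, columns 157–396, well crescent at (275,200)). I'll lower to z≈71 and push along the tester's +x.

```bash
python3 -m handwheel '[{"hand":-1,"dx":0,"dy":0,"dz":-0.8,"wx":0,"wy":0,"wz":0},{"hand":-1,"dx":0,"dy":0,"dz":-0.7,"wx":0,"wy":0,"wz":0},{"hand":-1,"dx":0,"dy":0,"dz":0,"wx":0,"wy":0,"wz":0},{"hand":-1,"dx":0.6,"dy":-0.09,"dz":0,"wx":0,"wy":0,"wz":0},{"hand":-1,"dx":0.6,"dy":-0.09,"dz":0,"wx":0,"wy":0,"wz":0},{"hand":-1,"dx":0.6,"dy":-0.09,"dz":0,"wx":0,"wy":0,"wz":0},{"hand":-1,"dx":0.6,"dy":-0.09,"dz":0,"wx":0,"wy":0,"wz":0},{"hand":-1,"dx":0.6,"dy":-0.09,"dz":0,"wx":0,"wy":0,"wz":0},{"hand":-1,"dx":0.6,"dy":-0.09,"dz":0,"wx":0,"wy":0,"wz":0},{"hand":-1,"dx":0.0,"dy":0,"dz":0,"wx":0,"wy":0,"wz":0}]'
python3 -c "
from h import *
st();to(20,0,71)"
```

```text
time_s: 4.05
position: [0.5373, -0.1513, 0.0707]
tcp_rot: [[-0.99, 0.143, 0.002], [0.143, 0.99, -0.001], [-0.002, -0.0, -1.0]]
force: [-0.7, 0.5, -0.8]
opening: 0.0
t4.05 loc [-10.4   1.6] z 70.7 yaw-8.24 tilt [ 0.0018 -0.0005] F [-0.7  0.5 -0.8] op0.00
delta cm [ 2.98 -0.59  0.03]
```

```bash
python3 -m handwheel '[{"hand":-1,"dx":0.6,"dy":-0.09,"dz":0,"wx":0,"wy":0,"wz":0},{"hand":-1,"dx":0.6,"dy":-0.09,"dz":0,"wx":0,"wy":0,"wz":0},{"hand":-1,"dx":0.5,"dy":-0.08,"dz":0,"wx":0,"wy":0,"wz":0},{"hand":-1,"dx":0.4,"dy":-0.06,"dz":0,"wx":0,"wy":0,"wz":0},{"hand":-1,"dx":0.3,"dy":-0.04,"dz":0,"wx":0,"wy":0,"wz":0},{"hand":-1,"dx":0.2,"dy":-0.03,"dz":0,"wx":0,"wy":0,"wz":0},{"hand":-1,"dx":0,"dy":0,"dz":0,"wx":0,"wy":0,"wz":0},{"hand":-1,"dx":0,"dy":0,"dz":0,"wx":0,"wy":0,"wz":0}]'
python3 -c "
from h import *
st();to(20,0,71)"
```

```text
time_s: 4.85
position: [0.5624, -0.1552, 0.0707]
tcp_rot: [[-0.99, 0.143, 0.001], [0.143, 0.99, -0.001], [-0.001, -0.001, -1.0]]
force: [-0.2, -0.0, -0.0]
opening: 0.006
t4.85 loc [15.1  1.3] z 70.7 yaw-8.24 tilt [ 0.0011 -0.0007] F [-0.2 -0.  -0. ] op0.01
delta cm [ 0.47 -0.2   0.03]
```

```bash
python3 -m handwheel '[{"hand":-1,"dx":0.2,"dy":-0.03,"dz":0,"wx":0,"wy":0,"wz":0},{"hand":-1,"dx":0.2,"dy":-0.03,"dz":0,"wx":0,"wy":0,"wz":0},{"hand":-1,"dx":0,"dy":0,"dz":0,"wx":0,"wy":0,"wz":0}]'
python3 -c "
from h import *
st();p,d=vision.capture('side');cv2.imwrite('pics/s3.png',cv2.resize(p[150:290,200:400,::-1],None,fx=4,fy=4))"
```

```text
time_s: 5.15
position: [0.5654, -0.1556, 0.0706]
tcp_rot: [[-0.99, 0.143, -0.001], [0.143, 0.99, 0.0], [0.001, -0.0, -1.0]]
force: [-2.7, -1.9, 1.3]
opening: 0.001
t5.15 loc [18.1  1.4] z 70.6 yaw-8.23 tilt [-0.0014  0.0001] F [-2.7 -1.9  1.3] op0.00
```

View pics/s3.png

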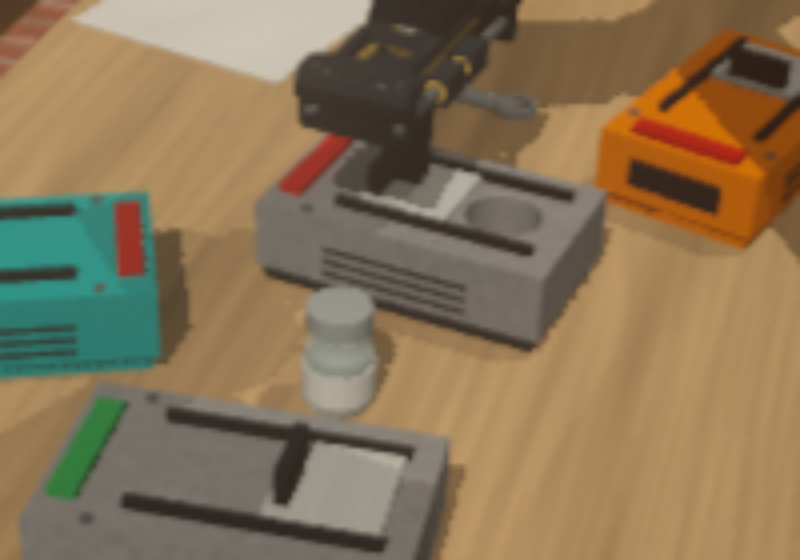

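The well at (505,215) is exposed and the jar is untouched. A little more push should find the stop.

```bash
python3 -m handwheel '[{"hand":-1,"dx":0.2,"dy":-0.03,"dz":0,"wx":0,"wy":0,"wz":0},{"hand":-1,"dx":0,"dy":0,"dz":0,"wx":0,"wy":0,"wz":0},{"hand":-1,"dx":0,"dy":0,"dz":0,"wx":0,"wy":0,"wz":0}]'
python3 -c "
from h import *
st()"
```

```text
time_s: 5.5
position: [0.5655, -0.1555, 0.0705]
tcp_rot: [[-0.99, 0.143, -0.005], [0.143, 0.99, 0.001], [0.005, 0.0, -1.0]]
force: [-7.4, -0.6, 5.5]
opening: 0.0
t5.50 loc [18.2  1.5] z 70.5 yaw-8.21 tilt [-0.0053  0.001 ] F [-7.4 -0.6  5.5] op0.00
```

Hard stop reached: 7 N with no more motion. Now I'll back off over the well.

```bash
python3 -m handwheel '[{"hand":-1,"dx":-0.6,"dy":0.09,"dz":0,"wx":0,"wy":0,"wz":0},{"hand":-1,"dx":-1,"dy":0.15,"dz":0.3,"wx":0,"wy":0,"wz":0},{"hand":-1,"dx":-1.5,"dy":0.2,"dz":0.3,"wx":0,"wy":0,"wz":0},{"hand":-1,"dx":-1.5,"dy":0.2,"dz":0,"wx":0,"wy":0,"wz":0},{"hand":-1,"dx":-1.2,"dy":0.15,"dz":0,"wx":0,"wy":0,"wz":0},{"hand":-1,"dx":-0.8,"dy":0.12,"dz":0,"wx":0,"wy":0,"wz":0},{"hand":-1,"dx":-0.4,"dy":0.03,"dz":0,"wx":0,"wy":0,"wz":0},{"hand":-1,"dx":0,"dy":0,"dz":0,"wx":0,"wy":0,"wz":0},{"hand":-1,"dx":0,"dy":0,"dz":0,"wx":0,"wy":0,"wz":0},{"hand":-1,"dx":0,"dy":0,"dz":0,"wx":0,"wy":0,"wz":0}]'
python3 - <<'E'
from h import *
st();to(-50,.5,74)
c=vision.get_calibration("wrist");p,d=vision.capture("wrist")
cv2.imwrite("pics/w4.png",p[:,:,::-1])
W=cloud(c,d);L=np.dstack([(W[...,:2]-O)@RR*1000,W[...,2]*1000])
m=(d>0)&(abs(L[...,2]-60)<4)&(L[...,0]<-82)&(L[...,0]>-115)&(abs(L[...,1])<75)
print(np.percentile(L[m][:,1],[1,99]),np.percentile(L[m][:,0],[1]))
wl=(d>0)&(L[...,2]<52)&(L[...,0]>-80)&(L[...,0]<-20)&(abs(L[...,1])<30)
print("well y",np.percentile(L[wl][:,1],[1,99]),"xmin",L[wl][:,0].min())
c=vision.get_calibration("top");p,d=vision.capture("top")
W=cloud(c,d);L=np.dstack([(W[...,:2]-O)@RR*1000,W[...,2]*1000])
m=(d>0)&(L[...,2]>76)&(L[...,2]<90)&(L[...,0]>15)&(L[...,0]<50)&(abs(L[...,1])<30)
print("tab",np.median(L[m],0) if m.any() else None,m.sum())
cv2.imwrite("pics/t4.png",cv2.resize(p[150:265,270:400,::-1],None,fx=5,fy=5))
E
```

```text
time_s: 6.5
position: [0.4987, -0.1467, 0.0766]
tcp_rot: [[-0.99, 0.143, 0.001], [0.143, 0.99, -0.0], [-0.001, -0.0, -1.0]]
force: [-0.3, 0.2, -1.0]
opening: 0.005
t6.50 loc [-49.2   0.6] z 76.6 yaw-8.24 tilt [ 0.001  -0.0005] F [-0.3  0.2 -1. ] op0.01
delta cm [-0.08  0.   -0.26]
[-57.35593563  60.21435264] [-100.31809683]
well y [-23.29647448  25.74844225] xmin -66.9652212917343
tab [33.28465368 17.56235121 84.03737821] 12
```

View pics/w4.png

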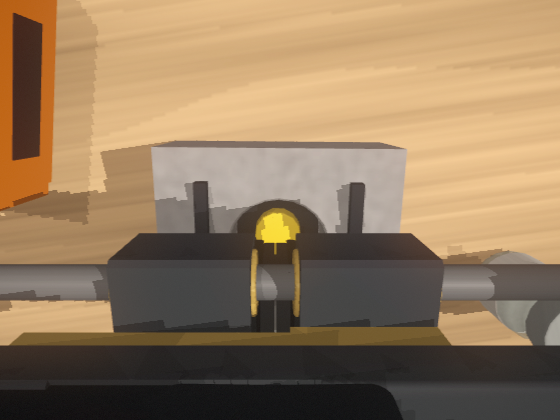

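View pics/t4.png

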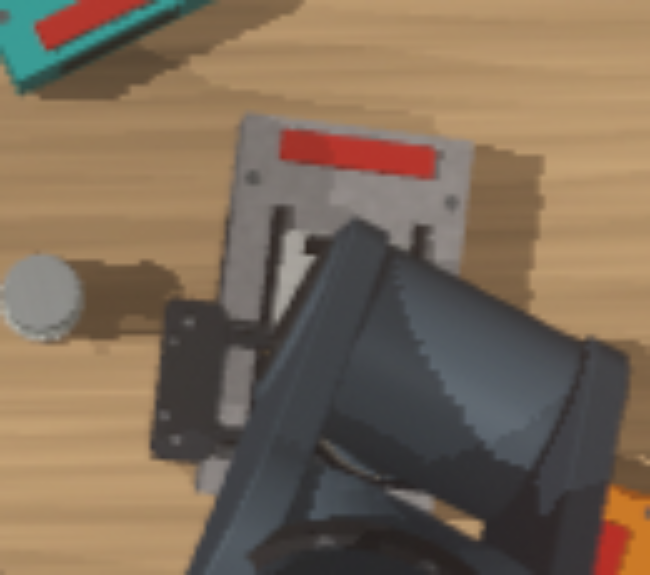

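The tab is at local x = 33.3, so the shutter is fully open. The key is visible at (277,228), centred under the fingers. Descending into the well.

```bash
python3 -m handwheel '[{"hand":-1,"dx":-0.05,"dy":0.02,"dz":-1.0,"wx":0,"wy":0,"wz":0},{"hand":-1,"dx":0,"dy":0,"dz":-1.0,"wx":0,"wy":0,"wz":0},{"hand":-1,"dx":0,"dy":0,"dz":-1.0,"wx":0,"wy":0,"wz":0},{"hand":-1,"dx":0,"dy":0,"dz":-0.6,"wx":0,"wy":0,"wz":0},{"hand":-1,"dx":0,"dy":0,"dz":-0.3,"wx":0,"wy":0,"wz":0},{"hand":-1,"dx":0,"dy":0,"dz":-0.2,"wx":0,"wy":0,"wz":0},{"hand":-1,"dx":0,"dy":0,"dz":-0.2,"wx":0,"wy":0,"wz":0},{"hand":-1,"dx":0,"dy":0,"dz":0,"wx":0,"wy":0,"wz":0},{"hand":-1,"dx":0,"dy":0,"dz":0,"wx":0,"wy":0,"wz":0}]'
python3 -c "
from h import *
st()"
```

```text
time_s: 7.5
position: [0.4969, -0.146, 0.0338]
tcp_rot: [[-0.99, 0.143, -0.001], [0.143, 0.99, 0.0], [0.001, 0.0, -1.0]]
force: [-2.8, 1.1, 3.3]
opening: 0.002
t7.50 loc [-51.1   1.1] z 33.8 yaw-8.24 tilt [-0.001   0.0005] F [-2.8  1.1  3.3] op0.00
```

```bash
python3 -m handwheel '[{"hand":-1,"dx":0,"dy":0,"dz":-0.2,"wx":0,"wy":0,"wz":0},{"hand":-1,"dx":0,"dy":0,"dz":-0.2,"wx":0,"wy":0,"wz":0},{"hand":-1,"dx":0,"dy":0,"dz":0,"wx":0,"wy":0,"wz":0},{"hand":-1,"dx":0,"dy":0,"dz":0,"wx":0,"wy":0,"wz":0},{"hand":-1,"dx":0,"dy":0,"dz":0,"wx":0,"wy":0,"wz":0}]'
python3 -c "
from h import *
st()"
python3 -m handwheel '[{"hand":-1,"dx":0,"dy":0,"dz":-0.15,"wx":0,"wy":0,"wz":0},{"hand":-1,"dx":0,"dy":0,"dz":0,"wx":0,"wy":0,"wz":0},{"hand":-1,"dx":0,"dy":0,"dz":0,"wx":0,"wy":0,"wz":0},{"hand":-1,"dx":0,"dy":0,"dz":0,"wx":0,"wy":0,"wz":0}]'
python3 -c "
from h import *
st()"
```

```text
time_s: 8.0
position: [0.4971, -0.146, 0.0312]
tcp_rot: [[-0.99, 0.143, -0.0], [0.143, 0.99, -0.0], [0.0, -0.0, -1.0]]
force: [-3.8, 2.2, 17.5]
opening: 0.004
t8.00 loc [-50.9   1. ] z 31.2 yaw-8.22 tilt [-0.0001 -0.0001] F [-3.8  2.2 17.5] op0.00
time_s: 8.4
position: [0.4971, -0.146, 0.031]
tcp_rot: [[-0.99, 0.143, 0.0], [0.143, 0.99, -0.0], [-0.0, -0.0, -1.0]]
force: [-6.8, 2.9, 28.4]
opening: 0.008
t8.40 loc [-50.9   1. ] z 31.0 yaw-8.21 tilt [ 0.0004 -0.0005] F [-6.8  2.9 28.4] op0.01
```

The key bottomed at z = 31.0 mm with 28 N and was held for over 0.3 s. Now up and over the tab to the far side.

```bash
python3 -m handwheel '[{"hand":-1,"dx":0,"dy":0,"dz":0.7,"wx":0,"wy":0,"wz":0},{"hand":-1,"dx":0,"dy":0,"dz":1,"wx":0,"wy":0,"wz":0},{"hand":-1,"dx":0,"dy":0,"dz":2,"wx":0,"wy":0,"wz":0},{"hand":-1,"dx":0,"dy":0,"dz":2.5,"wx":0,"wy":0,"wz":0},{"hand":-1,"dx":0,"dy":0,"dz":2,"wx":0,"wy":0,"wz":0},{"hand":-1,"dx":1,"dy":-0.15,"dz":0.8,"wx":0,"wy":0,"wz":0},{"hand":-1,"dx":2.5,"dy":-0.36,"dz":0,"wx":0,"wy":0,"wz":0},{"hand":-1,"dx":3,"dy":-0.44,"dz":0,"wx":0,"wy":0,"wz":0},{"hand":-1,"dx":3,"dy":-0.44,"dz":0,"wx":0,"wy":0,"wz":0},{"hand":-1,"dx":1.5,"dy":-0.3,"dz":0,"wx":0,"wy":0,"wz":0}]'
python3 -m handwheel '[{"hand":-1,"dx":0,"dy":0,"dz":0,"wx":0,"wy":0,"wz":0},{"hand":-1,"dx":0,"dy":0,"dz":0,"wx":0,"wy":0,"wz":0},{"hand":-1,"dx":0,"dy":0,"dz":0,"wx":0,"wy":0,"wz":0}]'
python3 - <<'E'
from h import *
st();to(59,1,71)
c=vision.get_calibration("wrist");p,d=vision.capture("wrist")
cv2.imwrite("pics/w5.png",p[:,:,::-1])
E
```

```text
time_s: 9.4
position: [0.6113, -0.1642, 0.1186]
tcp_rot: [[-0.99, 0.143, 0.005], [0.143, 0.99, -0.002], [-0.006, -0.001, -1.0]]
force: [-0.2, -0.3, -0.2]
opening: 0.007
time_s: 9.7
position: [0.6061, -0.1627, 0.1177]
tcp_rot: [[-0.99, 0.143, -0.002], [0.143, 0.99, 0.001], [0.002, 0.0, -1.0]]
force: [0.1, 0.1, -0.1]
opening: 0.008
t9.70 loc [59.4  0.3] z 117.7 yaw-8.25 tilt [-0.0017  0.0007] F [ 0.1  0.1 -0.1] op0.01
delta cm [-0.03  0.08 -4.67]
```

View pics/w5.png

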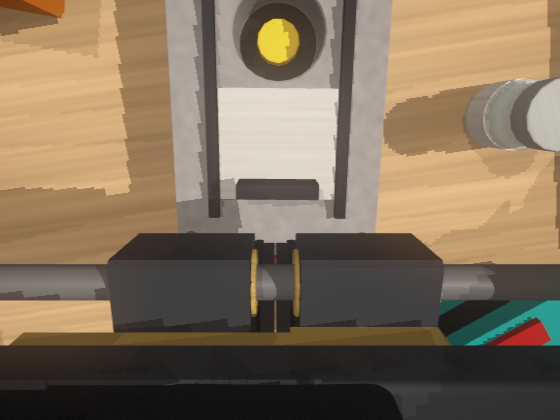

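The shutter is open with the tab at (277,188), the key is up in the well at (278,41), and the fingers are just beyond the tab. Descending, then pushing back.

```bash
python3 -m handwheel '[{"hand":-1,"dx":0,"dy":0.05,"dz":-1.5,"wx":0,"wy":0,"wz":0},{"hand":-1,"dx":0,"dy":0,"dz":-1.5,"wx":0,"wy":0,"wz":0},{"hand":-1,"dx":0,"dy":0,"dz":-1,"wx":0,"wy":0,"wz":0},{"hand":-1,"dx":0,"dy":0,"dz":-0.5,"wx":0,"wy":0,"wz":0},{"hand":-1,"dx":0,"dy":0,"dz":-0.2,"wx":0,"wy":0,"wz":0},{"hand":-1,"dx":0,"dy":0,"dz":0,"wx":0,"wy":0,"wz":0},{"hand":-1,"dx":0,"dy":0,"dz":0,"wx":0,"wy":0,"wz":0},{"hand":-1,"dx":0,"dy":0,"dz":0,"wx":0,"wy":0,"wz":0}]'
python3 -c "
from h import *
st()"
```

```text
time_s: 10.55
position: [0.6079, -0.1629, 0.0716]
tcp_rot: [[-0.99, 0.143, 0.001], [0.143, 0.99, -0.001], [-0.001, -0.0, -1.0]]
force: [-0.1, -0.4, -0.4]
opening: 0.004
t10.55 loc [61.1  0.4] z 71.6 yaw-8.24 tilt [ 0.0011 -0.0006] F [-0.1 -0.4 -0.4] op0.00
```

```bash
python3 -m handwheel '[{"hand":-1,"dx":-0.6,"dy":0.09,"dz":0,"wx":0,"wy":0,"wz":0},{"hand":-1,"dx":-0.6,"dy":0.09,"dz":0,"wx":0,"wy":0,"wz":0},{"hand":-1,"dx":-0.6,"dy":0.09,"dz":0,"wx":0,"wy":0,"wz":0},{"hand":-1,"dx":-0.6,"dy":0.09,"dz":0,"wx":0,"wy":0,"wz":0},{"hand":-1,"dx":-0.6,"dy":0.09,"dz":0,"wx":0,"wy":0,"wz":0},{"hand":-1,"dx":-0.6,"dy":0.09,"dz":0,"wx":0,"wy":0,"wz":0},{"hand":-1,"dx":-0.6,"dy":0.09,"dz":0,"wx":0,"wy":0,"wz":0},{"hand":-1,"dx":-0.6,"dy":0.09,"dz":0,"wx":0,"wy":0,"wz":0},{"hand":-1,"dx":-0.5,"dy":0.07,"dz":0,"wx":0,"wy":0,"wz":0},{"hand":-1,"dx":-0.4,"dy":0.06,"dz":0,"wx":0,"wy":0,"wz":0}]'
python3 -m handwheel '[{"hand":-1,"dx":-0.4,"dy":0.06,"dz":0,"wx":0,"wy":0,"wz":0},{"hand":-1,"dx":-0.3,"dy":0.04,"dz":0,"wx":0,"wy":0,"wz":0},{"hand":-1,"dx":-0.2,"dy":0.03,"dz":0,"wx":0,"wy":0,"wz":0},{"hand":-1,"dx":0,"dy":0,"dz":0,"wx":0,"wy":0,"wz":0},{"hand":-1,"dx":0,"dy":0,"dz":0,"wx":0,"wy":0,"wz":0}]'
python3 -c "
from h import *
st()"
```

```text
time_s: 11.55
position: [0.5499, -0.1541, 0.0711]
tcp_rot: [[-0.99, 0.143, -0.0], [0.143, 0.99, 0.0], [0.0, 0.0, -1.0]]
force: [0.8, 0.5, 0.1]
opening: 0.002
time_s: 12.05
position: [0.5409, -0.1528, 0.0708]
tcp_rot: [[-0.99, 0.143, -0.001], [0.143, 0.99, 0.0], [0.001, 0.0, -1.0]]
force: [-0.5, 0.1, 0.5]
opening: 0.004
t12.05 loc [-6.5  0.7] z 70.8 yaw-8.22 tilt [-0.0012  0.0002] F [-0.5  0.1  0.5] op0.00
```

```bash
python3 -m handwheel '[{"hand":-1,"dx":-0.2,"dy":0.03,"dz":0,"wx":0,"wy":0,"wz":0},{"hand":-1,"dx":-0.2,"dy":0.03,"dz":0,"wx":0,"wy":0,"wz":0},{"hand":-1,"dx":-0.2,"dy":0.03,"dz":0,"wx":0,"wy":0,"wz":0},{"hand":-1,"dx":0,"dy":0,"dz":0,"wx":0,"wy":0,"wz":0},{"hand":-1,"dx":0,"dy":0,"dz":0,"wx":0,"wy":0,"wz":0}]'
python3 -c "
from h import *
st()"
python3 -m handwheel '[{"hand":-1,"dx":-0.2,"dy":0.03,"dz":0,"wx":0,"wy":0,"wz":0},{"hand":-1,"dx":0,"dy":0,"dz":0,"wx":0,"wy":0,"wz":0},{"hand":-1,"dx":0,"dy":0,"dz":0,"wx":0,"wy":0,"wz":0}]'
python3 -c "
from h import *
st()"
```

```text
time_s: 12.55
position: [0.5357, -0.1521, 0.0711]
tcp_rot: [[-0.99, 0.143, 0.001], [0.143, 0.99, -0.0], [-0.001, -0.0, -1.0]]
force: [1.9, -0.8, 0.0]
opening: 0.005
t12.55 loc [-11.8   0.6] z 71.1 yaw-8.24 tilt [ 0.0006 -0.0003] F [ 1.9 -0.8  0. ] op0.00
time_s: 12.85
position: [0.5354, -0.1522, 0.0713]
tcp_rot: [[-0.99, 0.144, 0.004], [0.144, 0.99, -0.001], [-0.004, -0.001, -1.0]]
force: [6.0, 0.3, -3.2]
opening: 0.004
t12.85 loc [-12.1   0.5] z 71.3 yaw-8.28 tilt [ 0.0043 -0.0012] F [ 6.   0.3 -3.2] op0.00
```

Shut stop reached at -12 with 6 N. I'll back off 1 cm, lift and swing away to check.

```bash
python3 -m handwheel '[{"hand":-1,"dx":0.5,"dy":-0.07,"dz":0,"wx":0,"wy":0,"wz":0},{"hand":-1,"dx":0.8,"dy":-0.12,"dz":0,"wx":0,"wy":0,"wz":0},{"hand":-1,"dx":0.2,"dy":0,"dz":1,"wx":0,"wy":0,"wz":0},{"hand":-1,"dx":0,"dy":0,"dz":2.5,"wx":0,"wy":0,"wz":0},{"hand":-1,"dx":0,"dy":0,"dz":4,"wx":0,"wy":0,"wz":0},{"hand":-1,"dx":0,"dy":0,"dz":4,"wx":0,"wy":0,"wz":0},{"hand":-1,"dx":0,"dy":0,"dz":4,"wx":0,"wy":0,"wz":0},{"hand":-1,"dx":-1.5,"dy":-3,"dz":2,"wx":0,"wy":0,"wz":0},{"hand":-1,"dx":-2,"dy":-4,"dz":0,"wx":0,"wy":0,"wz":0},{"hand":-1,"dx":-2,"dy":-4,"dz":0,"wx":0,"wy":0,"wz":0}]'
python3 -m handwheel '[{"hand":-1,"dx":-1,"dy":-4,"dz":0,"wx":0,"wy":0,"wz":0},{"hand":-1,"dx":-1,"dy":-4,"dz":0,"wx":0,"wy":0,"wz":0},{"hand":-1,"dx":-1,"dy":-4,"dz":0,"wx":0,"wy":0,"wz":0},{"hand":-1,"dx":0,"dy":-3,"dz":0,"wx":0,"wy":0,"wz":0},{"hand":-1,"dx":0,"dy":-1,"dz":0,"wx":0,"wy":0,"wz":0},{"hand":-1,"dx":0,"dy":0,"dz":0,"wx":0,"wy":0,"wz":0},{"hand":-1,"dx":0,"dy":0,"dz":0,"wx":0,"wy":0,"wz":0},{"hand":-1,"dx":0,"dy":0,"dz":0,"wx":0,"wy":0,"wz":0}]'
python3 - <<'E'
from h import *
st()
c=vision.get_calibration("top");p,d=vision.capture("top")
cv2.imwrite("pics/t6.png",p[:,:,::-1])
W=cloud(c,d);L=np.dstack([(W[...,:2]-O)@RR*1000,W[...,2]*1000])
m=(d>0)&(abs(L[...,0])<70)&(abs(L[...,1])<30)&(L[...,2]>76)&(L[...,2]<90)
print("tab",np.median(L[m],0),m.sum(),"max",L[m].max(0),L[m].min(0))
for nm,u0,u1 in(("fault",300,375),("good",185,255)):
    m=np.zeros(d.shape,bool);m[160:262,u0:u1]=1
    m&=(d>0)&(W[...,2]>.05)&(W[...,2]<.075)
    lab=cv2.connectedComponentsWithStats(m.astype(np.uint8));m=lab[1]==1+np.argmax(lab[2][1:,4])
    print(nm,cv2.minAreaRect(W[m][:,:2].astype(np.float32)))
cv2.imwrite("pics/z6.png",cv2.resize(p[160:265,185:380,::-1],None,fx=4,fy=4,interpolation=cv2.INTER_CUBIC))
E
```

```text
time_s: 13.85
position: [0.4931, -0.2642, 0.2482]
tcp_rot: [[-0.99, 0.141, 0.002], [0.141, 0.99, -0.002], [-0.002, -0.002, -1.0]]
force: [0.8, -0.9, 0.2]
opening: 0.003
time_s: 14.65
position: [0.4636, -0.4214, 0.2461]
tcp_rot: [[-0.99, 0.142, -0.001], [0.142, 0.99, 0.001], [0.001, 0.001, -1.0]]
force: [0.1, 0.1, 0.5]
opening: 0.004
t14.65 loc [ -44.3 -276.3] z 246.1 yaw-8.14 tilt [-0.0006  0.0014] F [0.1 0.1 0.5] op0.00
tab [-27.53263229   0.85968359  83.44644041] 57 max [-23.48922972  21.43261999  88.10950909] [-31.5326481  -20.06380429  78.1700416 ]
fault ((0.5470967888832092, -0.15430766344070435), (0.12048137933015823, 0.200121209025383), 81.30375671386719)
good ((0.5679876208305359, 0.1542380154132843), (0.20052091777324677, 0.12106401473283768), 3.9110143184661865)
```

View pics/t6.png

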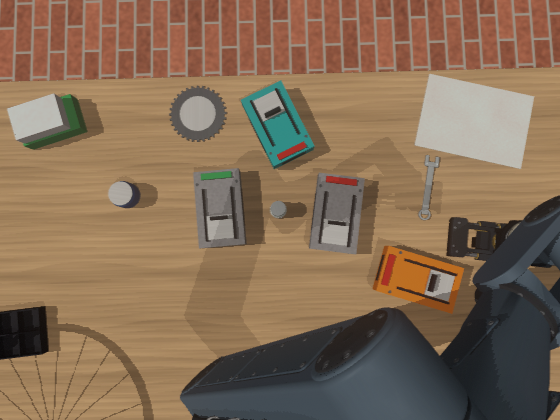

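View pics/z6.png

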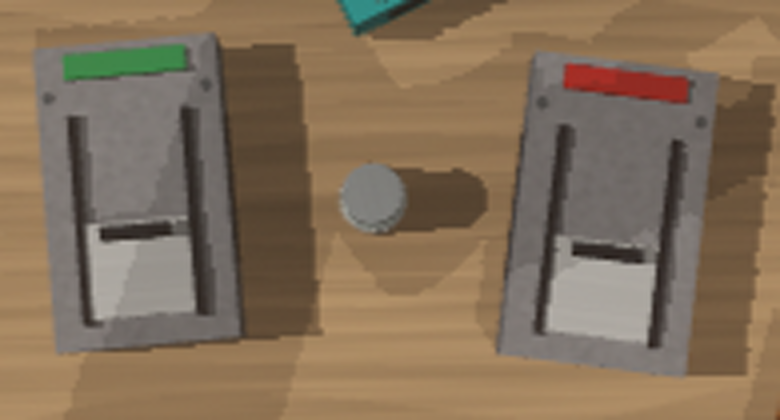

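The red tester's shutter now covers the well, with the tab at (608,252) in the zoom and local x = -27.5. Jar, tin, wrench and both testers are where they were, and the arm is clear.

```bash
python3 -c "
from rig import hand_in
print(hand_in())"
```

```text
the job is handed in; nothing more can be done
None
```

The red-lit tester is reset and the job is handed in; `hand_in()` gives no verdict, so these are my own checks.

- **Opening:** the shutter was already about 12 mm open at the start. I pushed it by the near tab face to its hard stop, where the tab measured local x = 33.3 mm against 33 nominal.
- **Key press:** the key was pressed to its end, with the fingertip at z = 31.0 mm and about 28 N, and held for over 0.3 s. The wrist picture afterwards showed it uncovered in the well; I did not measure its height.
- **Shutting:** I pushed the shutter back by the far tab face to the shut stop, with about 6 N at the end. The tab then measured -27.5 mm against -27 nominal.

In the last top view both testers are within 0.3 mm of their starting fit, and the green tester's shutter looks unchanged. Jar, tin and wrench look unmoved; I judged those by eye and did not measure them. The arm is clear of everything at z ≈ 0.25 m, and the job took about 15 s.

The first move call was refused because its rows left out the zero fields. Nothing moved, and I sent it again in full. No check failed or disagreed by more than about 1.5 mm.

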